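# Line the labware up by height on the parking strip

## Task

Line up the four pieces of labware (white-capped amber bottle, red-capped bottle, conical flask, flat petri dish) by height on the black strip: one upright, the right way up, in the middle of each yellow ring, the tallest in the ring next to the blue block, then shorter and shorter, the shortest in the ring farthest from the blue block. Do not tip any of them over, and leave the timer where it is.

Things in the scene. Friction and masses are not known exactly. Their poses are not given: they have to be found in the camera images.
- amber_bottle: Amber reagent bottle with a ribbed white screw cap, the tallest piece: 114 mm tall, 190 g. Round body 57 mm in diameter from the foot to 76 mm up (the shoulder), cap about 37 mm in diameter from 76 to 114 mm. Origin at the centre of its underside, z up its axis. Stands upright on the bench at the start.
- red_bottle: White reagent bottle with a ribbed red screw cap, the second tallest (9 mm lower than the amber one): 105 mm tall, 200 g. Round body 56 mm in diameter from the foot to 70 mm up (the shoulder), cap about 37 mm in diameter from 70 to 105 mm. Origin at the centre of its underside, z up its axis. Stands upright on the bench at the start.
- conical_flask: Small clear conical flask, the third tallest: 70 mm tall, 45 g. Foot 50 mm in diameter, narrowing to a neck about 32 mm across from 49 to 70 mm up. Origin at the centre of its underside, z up its axis. Stands upright on the bench at the start.
- dish: Closed white petri dish, a flat disc, the lowest: 15 mm tall, 18 g, 58 mm in diameter. Origin at the centre of its underside, z up its axis. Lies flat on the bench at the start. (Another such dish on the raised ledge at the back, out of reach, is only part of the room.)
- block_blue: Blue end block 78 x 22 x 24 mm, fixed across one end of the black strip (440 x 90 x 4 mm, fixed flat on the bench); a like block in white stands at the other end. Either end of the strip may be the blue one. Origin at the centre of its underside, on the strip's middle line, 4 mm above the bench; its y axis runs along the strip, x across it. The mark centres lie 65, 157, 249 and 341 mm from it along the strip.
- mark_1: One of four alike marks in a row along the middle line of the black strip, numbered from one end of the strip to the other (mark_1 is not always the blue end): a thin yellow ring 68 mm in diameter, flush with the strip, 92 mm from the next. Origin at its centre on the strip's top, 4 mm above the bench; y runs along the strip, x across it.
- mark_2: One of four alike marks in a row along the middle line of the black strip, numbered from one end of the strip to the other (mark_1 is not always the blue end): a thin yellow ring 68 mm in diameter, flush with the strip, 92 mm from the next. Origin at its centre on the strip's top, 4 mm above the bench; y runs along the strip, x across it.
- mark_3: One of four alike marks in a row along the middle line of the black strip, numbered from one end of the strip to the other (mark_1 is not always the blue end): a thin yellow ring 68 mm in diameter, flush with the strip, 92 mm from the next. Origin at its centre on the strip's top, 4 mm above the bench; y runs along the strip, x across it.
- mark_4: One of four alike marks in a row along the middle line of the black strip, numbered from one end of the strip to the other (mark_1 is not always the blue end): a thin yellow ring 68 mm in diameter, flush with the strip, 92 mm from the next. Origin at its centre on the strip's top, 4 mm above the bench; y runs along the strip, x across it.
- timer: Bystander: cream-coloured lab timer, 62 x 62 x 20 mm, lying loose on the bench to the left of the work. Origin at the centre of its underside.
Things that resemble listed ones, but are neither listed nor needed, are in the scene too. What is shaped like the conical_flask but green or turquoise is not meant.

How it is judged:
At the end, for the whole second after the job is handed in: Counting from the blue block, the rings hold the amber bottle, the red-capped bottle, the conical flask and the petri dish, each within 12 mm of its ring's centre, standing on the strip upright within 0.08 rad, at rest and released ((horizontal distance between amber_bottle and mark_1 below 0.012 m or horizontal distance between amber_bottle and mark_2 below 0.012 m or horizontal distance between amber_bottle and mark_3 below 0.012 m or horizontal distance between amber_bottle and mark_4 below 0.012 m) and horizontal distance between amber_bottle and block_blue between 0.045 and 0.085 m and height (world z) of amber_bottle between 0.0015 and 0.008 m and angle between each of amber_bottle, red_bottle, conical_flask, dish's own z axis and vertical below 0.08 rad and linear speed of each of amber_bottle, red_bottle, conical_flask, dish below 0.02 m/s and (horizontal distance between red_bottle and mark_1 below 0.012 m or horizontal distance between red_bottle and mark_2 below 0.012 m or horizontal distance between red_bottle and mark_3 below 0.012 m or horizontal distance between red_bottle and mark_4 below 0.012 m) and horizontal distance between red_bottle and block_blue between 0.137 and 0.177 m and height (world z) of red_bottle between 0.0015 and 0.008 m and (horizontal distance between conical_flask and mark_1 below 0.012 m or horizontal distance between conical_flask and mark_2 below 0.012 m or horizontal distance between conical_flask and mark_3 below 0.012 m or horizontal distance between conical_flask and mark_4 below 0.012 m) and horizontal distance between conical_flask and block_blue between 0.229 and 0.269 m and height (world z) of conical_flask between 0.0015 and 0.008 m and (horizontal distance between dish and mark_1 below 0.012 m or horizontal distance between dish and mark_2 below 0.012 m or horizontal distance between dish and mark_3 below 0.012 m or horizontal distance between dish and mark_4 below 0.012 m) and horizontal distance between dish and block_blue between 0.321 and 0.361 m and height (world z) of dish between 0.0015 and 0.008 m); the robot touches nothing.
It fails at once if the amber bottle is tipped over (angle between amber_bottle's own z axis and vertical above 0.7 rad).
It fails at once if the red bottle is tipped over (angle between red_bottle's own z axis and vertical above 0.7 rad).
It fails at once if the conical flask is tipped over (angle between conical_flask's own z axis and vertical above 0.7 rad).
It fails at once if the dish is tipped over (angle between dish's own z axis and vertical above 0.7 rad).
It fails at once if the timer is shifted by more than 20 mm (distance of timer from where it was at the start of the episode above 0.02 m).
It also fails if it takes over 109 s, if anything falls off the work surface, if the arm or the gripper's body presses on something with over 40 N, if the wrist force passes 120 N, or if a joint passes its speed limit or range.

## Robot

A 6-joint arm with a two-finger parallel gripper is mounted at the origin on a cart in front of the work surface, level with it; the furniture and walls round the work are solid. World frame = base frame: x ahead of the robot, y to its left, z up, the work surface at z = 0. Lengths are in m, angles in rad, forces in N, time in s.
With the tool pointing down it reaches from about 0.35 to 0.875 m from the base axis. Payload 4.2 kg.
Tool frame: the origin (TCP) lies at the very end of the fingers, on their centre line; the grasp point (between the pads) lies 19 mm behind it (grasp_offset is the z of the grasp point in the tool frame, in m); z points along the fingers, y is the direction in which the jaws open and shut (so a half turn about z gives the same grasp; the last joint's range is limited). The gripper opens to 85 mm and grips with 20 to 120 N. Pads are 22 mm wide; open, the fingers measure 114 mm over their backs; the gripper's body (76 mm by 85 mm) begins 54 mm behind the grasp point. The pads swing forward as they close: fully open they stand 13 mm farther back than shut.
Start: joints at [1.369, 0.385, 0.008, 0, -1.194, -0.259], TCP at [0.278, 0.56, 0.231] pointing down, gripper open.
Joint ranges: [-3.14, 3.14], [-1.21, 2.06], [-1.07, 1.41], [-3.16, 2.05], [-2.99, -0.16], [-3.1, 3.1]. Speed limits (rad/s): [2.79, 2.79, 3.14, 3.14, 3.14, 3.14].

## Interface

Orientations are given as a rotation vector (axis times angle).
In Python, from workcell import get_obs, snapshot, get_calibration, sign_off, grasp_offset gives the robot as it stands. The module is installed in compiled form; this text tells all that it offers.
- The arm moves only by the shell command python3 -m pendant 'ROWS'. ROWS is JSON, a list of rows, each a list of 7 numbers: the gripper's target within -1 to 1 (fully open at 1, half-way at 0, shut at -1), then the shift along the tool's x, y, z in cm, then the turn, a rotation vector about the tool's x, y, z in degrees. A call has 1 to 10 rows; each row is the pose to reach, as a shift and turn from the pose measured when the call began, along the tool's axes at that moment; what a row does not reach only later rows make up. A row lasts 1/10 s, in which the tool goes at most 50 mm and 8.59 degrees, less where a joint would pass 70% of its speed; a pose out of reach is approached as far as the arm can. A call with a gripper value outside its range is refused whole. The fingers move at their own pace and stop on an object; the grip force is fixed at half the most. Time passes only in rows, so rows that repeat a pose let the fingers close. It gives the time, the measured TCP pose, the force and the opening at its end, in the units of the state.
- get_obs(): the state, without advancing time (a new reading comes with each control period).
- snapshot(name): name is "scene" or "top" or "wrist"; returns the picture (480x640x3 uint8, red, green, blue); there is no depth.
- get_calibration(name): a dict with "camera_matrix" (3x3 intrinsics, pixels), "R" (3x3) and "t" (3): a world point X has camera coordinates R X + t. Camera axes: x right, y down, z forward; pixel columns grow to the right and rows downward; lengths in m; the calibration is good to about 2 mm. The wrist camera is an equidistant fisheye: a pixel r from the principal point sees the ray r / f radians off the axis. A picture is of the moment at which its call begins: read the wrist's pose just before it. get_calibration takes no time and is no camera call; for the wrist camera it gives the pose at the moment of the call.
- sign_off(): hands the job in, once; it reports no verdict.
The state is a dict: "time_s": time; "joints": joint angles; "qvel": joint speeds; "tau": joint torques, N m; "position": TCP position; "ee_rot": TCP orientation; "force": force on the tool from outside, world axes, zero at the start; "moment": the same for the moment, N m; "finger_gap": opening from 0.0 (shut) to 1.0 (fully open).
Only numpy, scipy, OpenCV 4.12 (cv2) and the standard library are available. Lean on these libraries where they do the work, as an engineer would, in place of code of your own. Each camera call takes 0.05 s, during which the arm holds its last target.

## Working session

There is one attempt and no reset: what is moved stays moved. The work goes in short steps, Python scripts to look and compute and a shell command to move; the robot and the scene stay as the last step left them, time stands still between calls to the robot, and variables do not carry over. Pictures are saved under pics/ and viewed, and the job is handed in when it is done.

```bash
mkdir -p pics
python3 - <<'E'
from workcell import *
import cv2, numpy as np
o=get_obs(); print(o)
for n in ["scene","top","wrist"]:
    c=get_calibration(n); print(n,{k:np.round(v,4).tolist() for k,v in c.items() if k in("camera_matrix","R","t")})
    im=snapshot(n); cv2.imwrite(f"pics/{n}0.png",im[:,:,::-1])
print(grasp_offset() if callable(grasp_offset) else grasp_offset)
E
```

```text
{'time_s': 0.0, 'joints': array([ 1.36859019e+00,  3.85591720e-01,  6.60359279e-03, -4.98389038e-04,
       -1.19397149e+00, -2.58585909e-01]), 'qvel': array([ 0.00187285, -0.00051306, -0.00141836, -0.00038916,  0.00070357,
       -0.00199303]), 'tau': array([ 8.98837834e-05, -3.92293131e+01,  1.88407570e+01,  4.18629974e+00,
       -4.60485695e-03, -1.95956915e-06]), 'position': array([0.27764239, 0.55929442, 0.23019173]), 'ee_rot': array([ 3.05639532e+00, -7.17208045e-01, -6.31122785e-04]), 'force': array([ 0.58939158,  0.54642015, -0.64008407]), 'moment': array([0.01639085, 0.02309662, 0.03740128]), 'finger_gap': 1.0027285074163086}
scene {'camera_matrix': [[513.8365, 0.0, 313.133], [0.0, 513.8365, 238.8833], [0.0, 0.0, 1.0]], 'R': [[-0.4576, -0.8891, 0.0127], [-0.5033, 0.2472, -0.828], [0.733, -0.3853, -0.5606]], 't': [0.3659, 0.2646, 0.5966]}
top {'camera_matrix': [[606.9692, 0.0, 318.4209], [0.0, 606.9692, 231.7951], [0.0, 0.0, 1.0]], 'R': [[0.0112, -0.9999, -0.0127], [-0.9984, -0.0105, -0.0547], [0.0546, 0.0133, -0.9984]], 't': [0.1534, 0.5141, 1.1614]}
wrist {'camera_matrix': [[371.6483, 0.0, 321.8548], [0.0, 371.6483, 238.6462], [0.0, 0.0, 1.0]], 'R': [[-0.4456, -0.8952, 0.0028], [-0.8606, 0.4291, 0.2744], [-0.2468, 0.1199, -0.9616]], 't': [0.6237, -0.0364, 0.3786]}
-0.0187
```

View pics/top0.png

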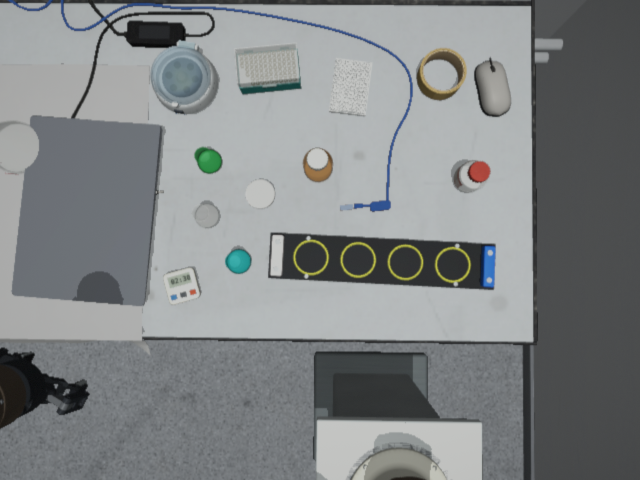

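View pics/scene0.png

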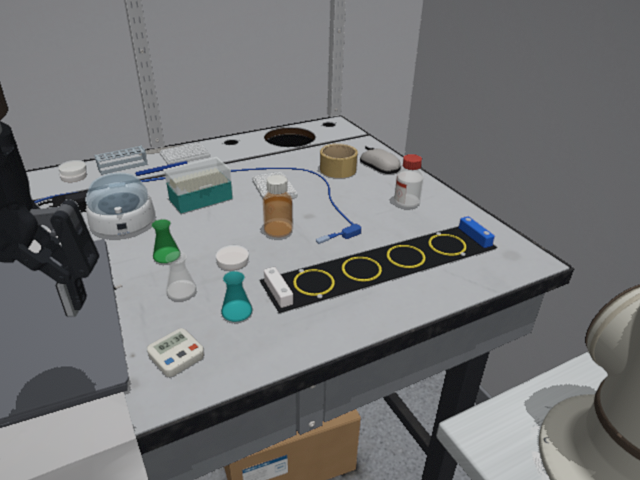

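View pics/wrist0.png

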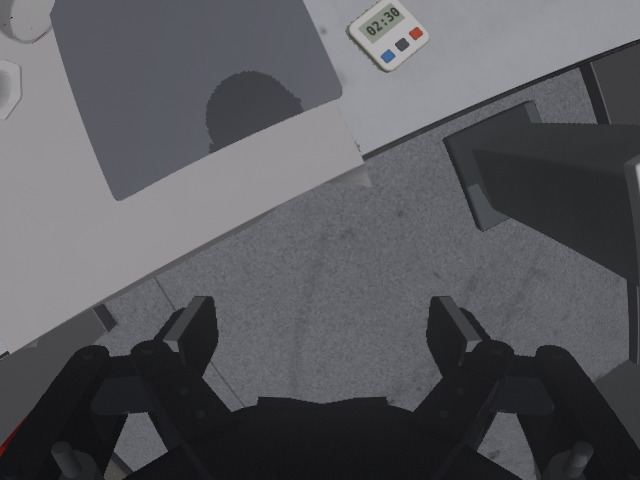

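The top view shows these: amber bottle (318,163), red-capped bottle (473,175), clear flask (207,214) with green (209,160) and turquoise (238,261) decoys, dish (260,193) with the ledge dish (17,147) out of play, timer (182,286), and the blue block at the strip's right end (489,266). Next I'll confirm them in an enlarged crop and measure.

```bash
cat > h.py <<'E'
from workcell import *
import cv2, numpy as np
from scipy.spatial.transform import Rotation as Rn
def ray(n,uv,c=None):
    c=c or get_calibration(n); K=np.array(c["camera_matrix"]);R=np.array(c["R"]);t=np.array(c["t"])
    d=R.T@np.linalg.solve(K,[uv[0],uv[1],1]); return -R.T@t,d/np.linalg.norm(d)
def onz(n,uv,z,c=None):
    o,d=ray(n,uv,c); return o+d*(z-o[2])/d[2]
def proj(n,X):
    c=get_calibration(n); p=np.array(c["R"])@np.array(X)+np.array(c["t"]); p=np.array(c["camera_matrix"])@p; return p[:2]/p[2]
def blobs(mask,mina=30):
    k,l,s,c=cv2.connectedComponentsWithStats(mask.astype(np.uint8))
    return [(c[i].round(1).tolist(),s[i].tolist()) for i in range(1,k) if s[i][4]>=mina]
E
python3 - <<'E'
from h import *
T=cv2.imread("pics/top0.png");S=cv2.imread("pics/scene0.png")
a=cv2.resize(T[140:310,150:510],None,fx=2.2,fy=2.2,interpolation=cv2.INTER_CUBIC)
b=S[140:380,130:510]; b=cv2.resize(b,None,fx=2,fy=2,interpolation=cv2.INTER_CUBIC)
cv2.imwrite("pics/c1.png",a);cv2.imwrite("pics/c2.png",b)
h=cv2.cvtColor(T,cv2.COLOR_BGR2HSV);H,Sa,V=[h[...,i].astype(int) for i in range(3)]
print("yellow",blobs((H>22)&(H<35)&(Sa>130)&(V>100),40))
print("blue",blobs((H>100)&(H<125)&(Sa>150)&(V>80),60))
print("red",blobs(((H<6)|(H>172))&(Sa>140)&(V>80),60))
print("amber",blobs((H>6)&(H<20)&(Sa>120)&(V>60),100))
E
```

```text
yellow [([310.9, 256.6], [293, 240, 36, 35, 227]), ([357.8, 259.3], [340, 242, 36, 36, 244]), ([405.1, 261.6], [388, 244, 35, 36, 238]), ([452.5, 264.5], [435, 247, 36, 36, 251])]
blue [([144.3, 4.1], [126, 3, 37, 4, 62]), ([380.9, 203.3], [370, 178, 20, 33, 167]), ([487.9, 266.0], [482, 246, 13, 42, 398])]
red [([478.8, 171.4], [469, 162, 21, 20, 315])]
amber [([318.3, 172.0], [305, 156, 26, 25, 272])]
```

View pics/c1.png

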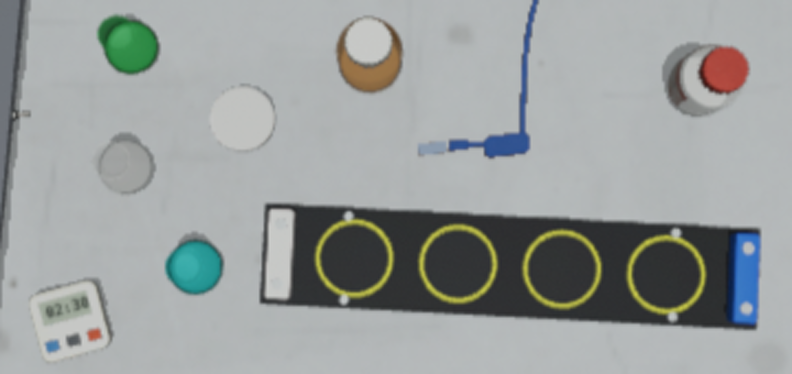

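View pics/c2.png

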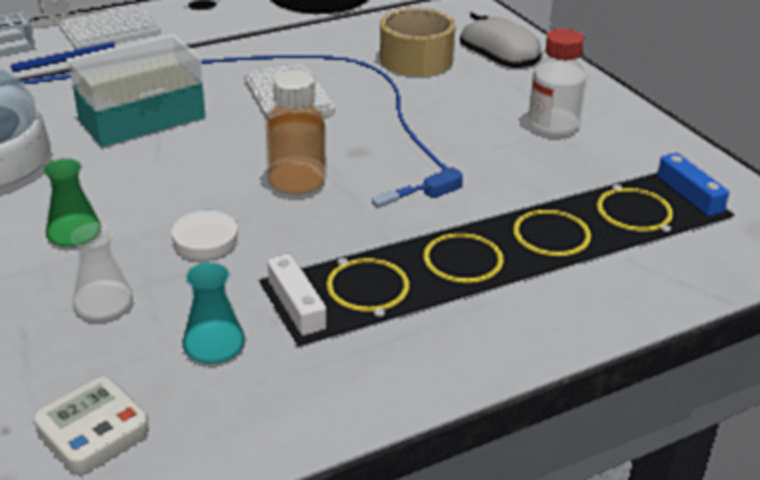

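Run:
```python
from h import *
T=cv2.imread("pics/top0.png");S=cv2.imread("pics/scene0.png")
print("cam",ray("top",(320,240))[0].round(3),"base px",proj("top",(0,0,0)).round())
for i,(u,v) in enumerate([(310.9,256.6),(357.8,259.3),(405.1,261.6),(452.5,264.5)]): 
    print("ring",onz("top",(u,v),.004).round(4))
print("blue top",onz("top",(487.9,266),.028).round(4))
print("red cap",onz("top",(478.8,171.4),.105).round(4), "->scene px top",proj("scene",onz("top",(478.8,171.4),.105)).round(1))
hs=cv2.cvtColor(S,cv2.COLOR_BGR2HSV);H,Sa,V=[hs[...,i].astype(int) for i in range(3)]
print("scene yellow",[ (c,onz("scene",(s[0]+s[2]/2-.5,s[1]+s[3]/2-.5),.004).round(4)) for c,s in blobs((H>22)&(H<35)&(Sa>130)&(V>100),60)])
# white circles by Hough on 4x crops
def hc(img,box,r,n):
    x0,y0,x1,y1=box;g=cv2.resize(cv2.cvtColor(img[y0:y1,x0:x1],cv2.COLOR_BGR2GRAY),None,fx=4,fy=4,interpolation=cv2.INTER_CUBIC)
    c=cv2.HoughCircles(g,cv2.HOUGH_GRADIENT,1,40,param1=80,param2=12,minRadius=int(r*4*.85),maxRadius=int(r*4*1.15))
    for q in ([] if c is None else c[0][:3]): print(n,((q[:2]-1.5)/4+[x0,y0]).round(1),q[2]/4)
hc(T,(238,170,284,216),15.2,"dish")
hc(T,(300,140,336,190),10.5,"ambercap")
hc(T,(300,140,336,190),15.5,"amberbody")
hc(T,(188,194,226,234),13,"flaskfoot")
hc(T,(188,194,226,234),8.6,"flaskmouth")
hc(T,(460,150,500,195),10.5,"redcap")
```

```text
cam [0.448 0.143 1.19 ] base px [399. 500.]
ring [0.4643 0.1733 0.004 ]
ring [0.4601 0.0818 0.004 ]
ring [ 0.4566 -0.0103  0.004 ]
ring [ 0.452  -0.1024  0.004 ]
blue top [ 0.4498 -0.1646  0.028 ]
red cap [ 0.619  -0.1286  0.105 ] ->scene px top [411.  157.1]
scene yellow [([446.8, 244.8], array([ 0.449 , -0.1004,  0.004 ])), ([405.7, 256.3], array([ 0.4525, -0.0104,  0.004 ])), ([361.5, 269.0], array([0.4565, 0.0816, 0.004 ])), ([314.0, 282.5], array([0.4604, 0.1739, 0.004 ]))]
dish [259.8 193.2] 14.25
ambercap [317.  158.2] 10.325
amberbody [317.5 166.8] 14.775
flaskfoot [207.5 215.8] 12.35
flaskmouth [207. 208.] 8.55
redcap [478.8 171.8] 11.025
```

Run:
```python
from h import *
for n,uv,z in [("ambercap",(317.0,158.3),.114),("amberbody",(317.5,166.8),.076),("redcap",(478.8,171.6),.105),("dish",(260,193.4),.015),("flaskfoot",(207.3,215.6),0),("flaskmouth",(113/2.2+150,163/2.2+140),.07),
  ("timer",(182,286),.02),("green foot",(125/2.2+150,40/2.2+140),0),("turqmouth",(238,261),.05)]:
    p=onz("top",uv,z); print(n,p.round(4),"scene top px",proj("scene",p).round(1),"scene foot",proj("scene",[p[0],p[1],0]).round(1))
# scene-based: dish top ellipse centre, flask foot, amber cap
S=cv2.imread("pics/scene0.png")
for n,uv,z in [("dish",(232.5,255.5),.015),("flaskfoot",(181,291.5),.0),("ambercaptop",(277,178),.114),("redcaptop",(412.5,159),.105),("amber foot",(278.5,228),0),("red foot",(407.5,200),0)]:
    print("scene",n,onz("scene",uv,z).round(4))
c=cv2.resize(S[150:310,150:300],None,fx=4,fy=4,interpolation=cv2.INTER_CUBIC);cv2.imwrite("pics/c3.png",c[:600])
```

```text
ambercap [0.6385 0.1617 0.114 ] scene top px [275.6 178. ] scene foot [277.2 230.3]
amberbody [0.6294 0.1613 0.076 ] scene top px [278.4 198.3] scene foot [279.3 232.5]
redcap [ 0.6186 -0.1286  0.105 ] scene top px [411.1 157.2] scene foot [405.3 202.2]
dish [0.5861 0.2736 0.015 ] scene top px [231.2 252.9] scene foot [231.9 259.7]
flaskfoot [0.5429 0.3785 0.    ] scene top px [180.5 290.3] scene foot [180.5 290.3]
flaskmouth [0.54   0.3758 0.07  ] scene top px [176.8 256.5] scene foot [182.6 290.8]
timer [0.4048 0.4205 0.02  ] scene top px [175.4 344.7] scene foot [177.3 354.7]
green foot [0.6569 0.3819 0.    ] scene top px [161.7 254.5] scene foot [161.7 254.5]
turqmouth [0.4539 0.309  0.05  ] scene top px [237.  285.6] scene foot [239.2 310.2]
scene dish [0.5776 0.2743 0.015 ]
scene flaskfoot [0.5395 0.3786 0.    ]
scene ambercaptop [0.6374 0.1593 0.114 ]
scene redcaptop [ 0.6104 -0.126   0.105 ]
scene amber foot [0.6449 0.1561 0.    ]
scene red foot [ 0.6242 -0.1385  0.    ]
```

View pics/c3.png

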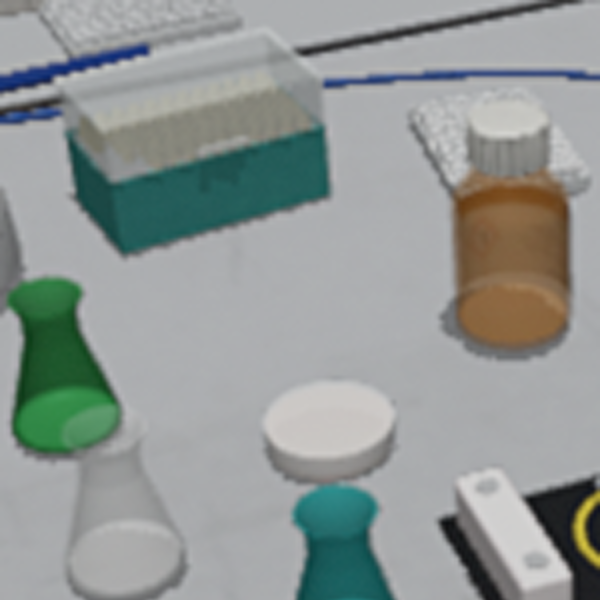

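```bash
cat >> h.py <<'E'
def go(x,y,z,a=0.0):
    """needed shift (cm, tool axes) and turn (deg, tool axes); tool down, jaws along world x turned by a deg"""
    o=get_obs(); R0=Rn.from_rotvec(o["ee_rot"]); p=np.array(o["position"])
    t=np.radians(-90+a); X=np.array([np.cos(t),np.sin(t),0]);Z=np.array([0,0,-1.]);Y=np.cross(Z,X)
    Rt=Rn.from_matrix(np.c_[X,Y,Z])
    print("t",round(o["time_s"],2),"pos",p.round(4),"gap",round(o["finger_gap"],3),"F",np.round(o["force"],1))
    print("shift cm",(R0.inv().apply(np.array([x,y,z])-p)*100).round(2),"turn deg",np.degrees((R0.inv()*Rt).as_rotvec()).round(2))
E
python3 - <<'E'
from h import *
go(.638,.1605,.22)
print(get_calibration("wrist")); c=get_calibration("wrist"); print(-np.array(c["R"]).T@c["t"])
E
```

```text
t 0.15 pos [0.2777 0.5594 0.2305] gap 1.002 F [-0.4  0.3 -0.2]
shift cm [50.01 19.71  1.09] turn deg [ 8.000e-02 -6.000e-02  6.359e+01]
{'camera_matrix': array([[371.64829954,   0.        , 321.85478882],
       [  0.        , 371.64829954, 238.64619215],
       [  0.        ,   0.        ,   1.        ]]), 'R': array([[-0.44553122, -0.89526302,  0.00246046],
       [-0.86060278,  0.42903653,  0.27439116],
       [-0.24670789,  0.12013235, -0.96161501]]), 't': array([ 0.62388265, -0.03638094,  0.37853043])}
[0.34003611 0.52867406 0.37244812]
```

```bash
python3 -m pendant '[[1,4,2,0,0,0,6],[1,8.5,3.5,0,0,0,13],[1,13,5,0.5,0,0,20],[1,17.5,7,0.5,0,0,27],[1,22,9,0.5,0,0,34],[1,26.5,10.5,1,0,0,41],[1,31,12.5,1,0,0,48],[1,35.5,14,1,0,0,55],[1,40,16,1,0,0,63.6],[1,43,17,1,0,0,63.6]]'
python3 - <<'E'
from h import *
go(.638,.1605,.20)
E
```

```text
time_s: 1.15
position: [0.5885, 0.2131, 0.2204]
ee_rot: [2.214, -2.225, 0.001]
force: [0.1, 0.5, -0.3]
finger_gap: 1.0
t 1.15 pos [0.5885 0.2131 0.2204] gap 1.0 F [ 0.1  0.5 -0.3]
shift cm [ 5.23 -4.98  2.04] turn deg [ 0.08 -0.13 -0.28]
```

Take a wrist view here before closing in; it sees the amber cap from about 10 cm above.

```bash
python3 -m pendant '[[1,2.5,-2.5,0,0,0,0],[1,4,-5,0,0,0,-0.3],[1,4,-5,0,0,0,-0.3],[1,4,-5,0,0,0,-0.3]]'
cat >> h.py <<'E'
def wray(uv,c):
    K=np.array(c["camera_matrix"]);R=np.array(c["R"]);t=np.array(c["t"])
    x=np.array([(uv[0]-K[0,2]),(uv[1]-K[1,2])]);r=np.linalg.norm(x);th=r/K[0,0]
    d=R.T@np.r_[x/max(r,1e-9)*np.sin(th),np.cos(th)];return -R.T@t,d
def wonz(uv,z,c):
    o,d=wray(uv,c);return o+d*(z-o[2])/d[2]
def wproj(X,c):
    K=np.array(c["camera_matrix"]);p=np.array(c["R"])@np.array(X)+np.array(c["t"]);r=np.linalg.norm(p[:2]);th=np.arctan2(r,p[2])
    return K[:2,2]+p[:2]/r*th*K[0,0]
def wshot(f):
    c=get_calibration("wrist");im=snapshot("wrist")[:,:,::-1];cv2.imwrite("pics/"+f,im)
    import pickle;pickle.dump(c,open("pics/"+f+".cal","wb"));return c,im
E
python3 - <<'E'
from h import *
go(.638,.1605,.20)
c,im=wshot("w1.png"); print("exp cap top",wproj([.638,.1605,.114],c).round(1),"foot",wproj([.638,.1605,0],c).round(1))
E
```

```text
time_s: 1.55
position: [0.6383, 0.1722, 0.2194]
ee_rot: [2.217, -2.22, -0.0]
force: [-0.4, 0.8, 0.3]
finger_gap: 1.003
t 1.55 pos [0.6383 0.1722 0.2194] gap 1.003 F [-0.4  0.8  0.3]
shift cm [1.17 0.02 1.94] turn deg [ 0.17 -0.15 -0.07]
exp cap top [321.5 221.4] foot [321.2 195.2]
```

View pics/w1.png

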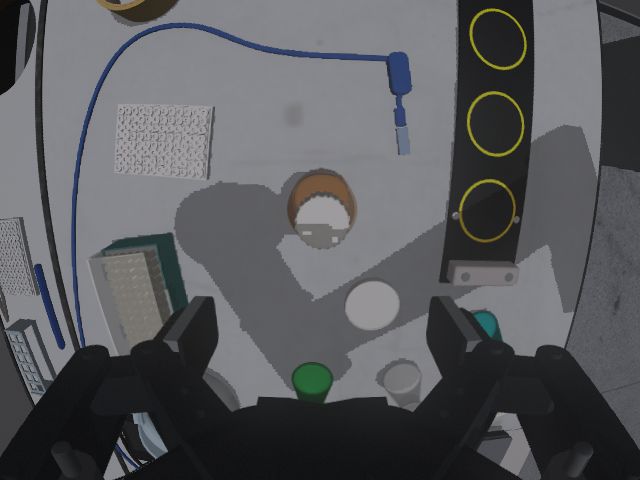

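The cap centre is at (322,222), against a predicted (321.5,221.4), so the amber position is confirmed. The same picture shows the dish (372,305) and three rings, which I can cross-check.

Run:
```python
from h import *
import pickle; c=pickle.load(open("pics/w1.png.cal","rb"));im=cv2.imread("pics/w1.png")
h=cv2.cvtColor(im,cv2.COLOR_BGR2HSV);H,Sa,V=[h[...,i].astype(int) for i in range(3)]
m=((H>22)&(H<35)&(Sa>120)&(V>70)).astype(np.uint8); m=cv2.dilate(m,np.ones((3,3)))
for q in cv2.findContours(m,cv2.RETR_EXTERNAL,cv2.CHAIN_APPROX_NONE)[0]:
    if len(q)>100:
        P=np.array([wonz(p[0],.004,c)[:2] for p in q]); (cx,cy),r=cv2.minEnclosingCircle(P.astype(np.float32)*1000); print("ring",round(cx,1),round(cy,1),round(r,1))
print("dish",wonz((372,304.5),.015,c).round(4),"cap",wonz((322,222),.114,c).round(4))
go(.638,.1605,.079)
```

```text
ring 462.9 173.8 35.9
ring 458.9 82.1 35.9
ring 455.2 -10.1 36.1
dish [0.5856 0.2719 0.015 ] cap [0.6377 0.1609 0.114 ]
t 1.6 pos [0.6379 0.1729 0.2198] gap 1.0 F [-0.1 -0.1  0.6]
shift cm [ 1.2  -0.05 14.08] turn deg [ 0.15 -0.14 -0.  ]
```

```bash
python3 -m pendant '[[1,1.2,0,0,0,0,0],[1,1.2,0,3,0,0,0],[1,1.2,0,6,0,0,0],[1,1.2,0,8.5,0,0,0],[1,1.2,0,11,0,0,0],[1,1.2,0,12.5,0,0,0],[1,1.2,0,14,0,0,0],[1,1.2,0,14.1,0,0,0],[1,1.2,0,14.1,0,0,0]]'
python3 - <<'E'
from h import *
go(.638,.1605,.079)
E
```

```text
time_s: 2.5
position: [0.6372, 0.1606, 0.0792]
ee_rot: [2.22, -2.218, 0.0]
force: [0.2, 0.2, 0.3]
finger_gap: 1.001
t 2.5 pos [0.6372 0.1606 0.0792] gap 1.001 F [0.2 0.2 0.3]
shift cm [ 0.01 -0.08  0.02] turn deg [ 0.15 -0.16  0.06]
```

```bash
python3 -m pendant '[[-1,0,0,0,0,0,0],[-1,0,0,0,0,0,0],[-1,0,0,0,0,0,0],[-1,0,0,0,0,0,0],[-1,0,0,0,0,0,0],[-1,0,0,0,0,0,0],[-1,0,0,0,0,0,0],[-1,0,0,0,0,0,0]]'; python3 -m pendant '[[-1,0,0,-0.5,0,0,0],[-1,0,0,-1.5,0,0,0],[-1,0,0,-3,0,0,0],[-1,0,0,-3,0,0,0]]'
python3 - <<'E'
from h import *
go(.451,-.102,.14)
E
```

```text
time_s: 3.3
position: [0.6378, 0.1608, 0.0802]
ee_rot: [2.221, -2.218, 0.002]
force: [-0.4, 0.7, 6.1]
finger_gap: 0.422
time_s: 3.7
position: [0.6389, 0.1613, 0.1122]
ee_rot: [-2.223, 2.219, -0.004]
force: [0.6, 0.0, -1.6]
finger_gap: 0.428
t 3.7 pos [0.6389 0.1613 0.1122] gap 0.428 F [ 0.6  0.  -1.6]
shift cm [26.3  18.83 -2.8 ] turn deg [-0.14 -0.06  0.1 ]
```

```bash
python3 -m pendant '[[-1,1,0.5,-2.8,0,0,0],[-1,4,2.5,-2.8,0,0,0],[-1,7.5,5.3,-2.8,0,0,0],[-1,11,8,-2.8,0,0,0],[-1,14.5,10.5,-2.8,0,0,0],[-1,18,13,-2.8,0,0,0],[-1,21.5,15.5,-2.8,0,0,0],[-1,24.5,17.5,-2.8,0,0,0],[-1,26,18.6,-2.8,0,0,0],[-1,26.3,18.8,-2.8,0,0,0]]'
python3 - <<'E'
from h import *
c,im=wshot("w2.png")
cv2.imwrite("pics/t2.png",snapshot("top")[:,:,::-1])
go(.451,-.102,.085)
E
```

```text
time_s: 4.7
position: [0.449, -0.1033, 0.1395]
ee_rot: [2.22, -2.223, 0.001]
force: [-0.4, 0.9, -2.2]
finger_gap: 0.421
t 4.8 pos [ 0.451  -0.1022  0.1399] gap 0.423 F [ 0.   1.4 -2.8]
shift cm [-0.03  0.02  5.49] turn deg [-0.14 -0.05  0.03]
```

View pics/w2.png

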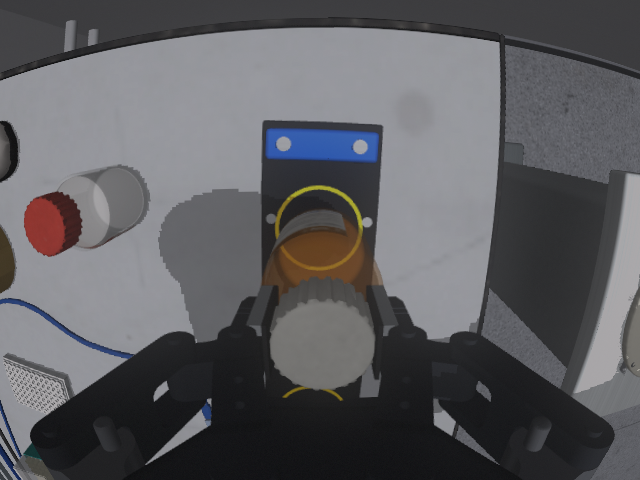

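The view shows the amber cap held at (321,335), and the target ring centred at about (319,228) next to the blue block (322,145). I'll check both positions before lowering.

```bash
python3 - <<'E'
from h import *
import pickle; c=pickle.load(open("pics/w2.png.cal","rb"))
print("ring",wonz((319,228.5),.004,c).round(4),"cap",wonz((321.5,335),.173,c).round(4), "redcap",wonz((49,225),.105,c).round(4),"redfoot",wonz((115,193),.0,c).round(4))
go(.451,-.102,.085)
E
python3 -m pendant '[[-1,0,0,1,0,0,0],[-1,0,0,2,0,0,0],[-1,0,0,3,0,0,0],[-1,0,0,4,0,0,0],[-1,0,0,4.7,0,0,0],[-1,0,0,5.2,0,0,0],[-1,0,0,5.45,0,0,0],[-1,0,0,5.5,0,0,0],[-1,0,0,5.5,0,0,0]]'
```

```text
ring [ 0.4511 -0.1022  0.004 ] cap [ 0.449  -0.1084  0.173 ] redcap [ 0.6125 -0.1316  0.105 ] redfoot [ 0.6252 -0.1338  0.    ]
t 4.8 pos [ 0.451  -0.1022  0.1399] gap 0.423 F [ 0.   1.4 -2.8]
shift cm [-0.03  0.02  5.49] turn deg [-0.14 -0.05  0.03]
time_s: 5.7
position: [0.4514, -0.1023, 0.0851]
ee_rot: [-2.221, 2.22, -0.004]
force: [0.7, -0.5, -1.9]
finger_gap: 0.421
```

```bash
python3 -m pendant '[[-1,0,0,0.05,0,0,0],[-1,0,0,0.1,0,0,0],[-1,0,0,0.1,0,0,0]]'; python3 -m pendant '[[1,0,0,0,0,0,0],[1,0,0,0,0,0,0],[1,0,0,0,0,0,0],[1,0,0,0,0,0,0],[1,0,0,0,0,0,0],[1,0,0,0,0,0,0],[1,0,0,-1,0,0,0],[1,0,0,-3,0,0,0],[1,0,0,-6,0,0,0],[1,0,0,-10,0,0,0]]'
python3 - <<'E'
from h import *
c,im=wshot("w3.png"); go(.6175,-.130,.19)
E
```

```text
time_s: 6.0
position: [0.4517, -0.1023, 0.0844]
ee_rot: [-2.221, 2.219, -0.005]
force: [-0.1, -0.2, -1.3]
finger_gap: 0.423
time_s: 7.0
position: [0.4501, -0.1023, 0.1849]
ee_rot: [2.222, -2.221, 0.002]
force: [0.7, 0.2, -0.8]
finger_gap: 0.998
t 7.05 pos [ 0.4551 -0.1027  0.1928] gap 1.001 F [ 1.7 -0.3  5. ]
shift cm [  2.77 -16.23   0.56] turn deg [-0.94 -0.14  0.16]
```

View pics/w3.png

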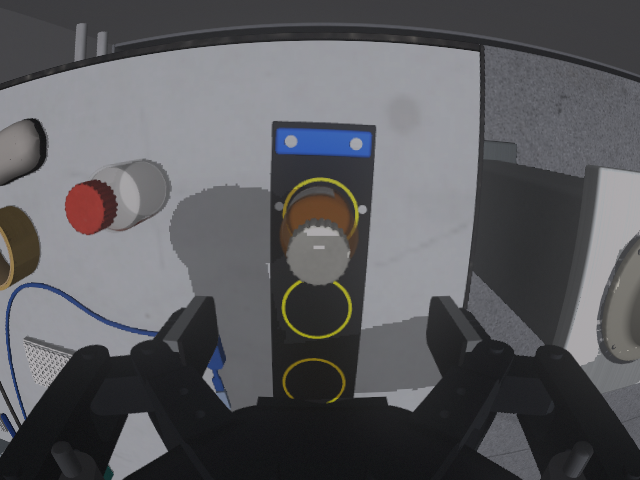

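The amber bottle stands in the ring next to blue (cap at (318,252)). The red cap is at (91,207). Next I'll check the placement and aim for red.

```bash
python3 - <<'E'
from h import *
import pickle; c=pickle.load(open("pics/w3.png.cal","rb"))
print("cap",wonz((318.5,252),.118,c).round(4),"ring",wonz((319.5,214),.004,c).round(4),"redcap",wonz((91,207),.105,c).round(4))
go(.6175,-.130,.19)
E
python3 -m pendant '[[1,0.5,-2,0,0,0,0],[1,1,-5,0,0,0,0],[1,1.5,-9,0,0,0,0],[1,2,-12,0,0,0,0],[1,2.2,-14,0,0,0,0],[1,2.2,-15.5,0,0,0,0],[1,2.2,-16,0,0,0,0],[1,2.2,-16,0,0,0,0]]'
python3 - <<'E'
from h import *
c,im=wshot("w4.png"); go(.6175,-.130,.073); print(wproj([.6175,-.130,.105],c))
E
```

```text
cap [ 0.452  -0.1043  0.118 ] ring [ 0.4521 -0.1029  0.004 ] redcap [ 0.6111 -0.1318  0.105 ]
t 7.05 pos [ 0.4551 -0.1027  0.1928] gap 1.001 F [ 1.7 -0.3  5. ]
shift cm [  2.77 -16.23   0.56] turn deg [-0.94 -0.14  0.16]
time_s: 7.85
position: [0.6152, -0.1242, 0.1954]
ee_rot: [-2.218, 2.212, -0.021]
force: [-0.1, -0.5, -0.1]
finger_gap: 1.003
t 7.9 pos [ 0.6146 -0.1242  0.1955] gap 1.001 F [ 0.7  0.2 -0.7]
shift cm [ 0.55 -0.09 12.26] turn deg [-0.91 -0.14  0.15]
[320.31876954 235.54085552]
```

View pics/w4.png

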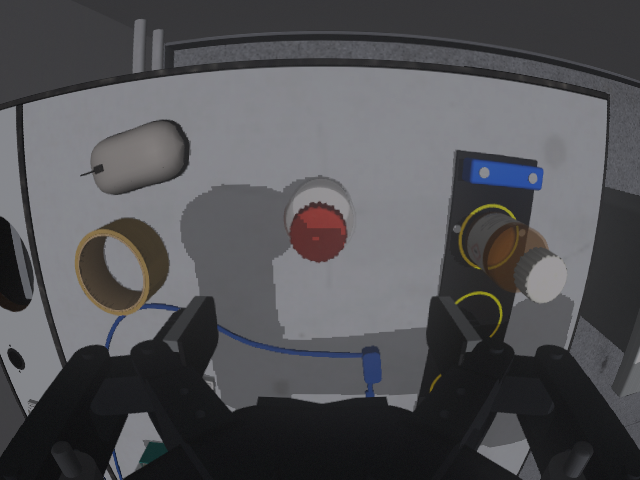

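Run:
```python
from h import *
import pickle; c=pickle.load(open("pics/w4.png.cal","rb"));im=cv2.imread("pics/w4.png")
h=cv2.cvtColor(im,cv2.COLOR_BGR2HSV);H,Sa,V=[h[...,i].astype(int) for i in range(3)]
for q,s in blobs(((H<6)|(H>172))&(Sa>120)&(V>50),300): u=(s[0]+s[2]/2-.5,s[1]+s[3]/2-.5);print(s,wonz(u,.105,c).round(4))
go(.617,-.1315,.0735)
```

```text
[291, 207, 55, 44, 1239] [ 0.619  -0.1347  0.105 ]
t 7.9 pos [ 0.6146 -0.1242  0.1955] gap 1.001 F [ 0.7  0.2 -0.7]
shift cm [ 0.7  -0.04 12.21] turn deg [-0.91 -0.14  0.15]
```

```bash
python3 -m pendant '[[1,0.8,-0.15,0,-0.9,0,0],[1,0.8,-0.15,2,-0.9,0,0],[1,0.8,-0.15,4.5,-0.9,0,0],[1,0.8,-0.15,7,-0.9,0,0],[1,0.8,-0.15,9.5,-0.9,0,0],[1,0.8,-0.15,11.2,-0.9,0,0],[1,0.8,-0.15,12.2,-0.9,0,0],[1,0.8,-0.15,12.2,-0.9,0,0],[1,0.8,-0.15,12.2,-0.9,0,0]]'
python3 - <<'E'
from h import *
go(.618,-.132,.0735)
E
```

```text
time_s: 8.8
position: [0.6186, -0.1327, 0.0745]
ee_rot: [2.224, -2.218, 0.005]
force: [0.2, -0.4, 1.0]
finger_gap: 0.997
t 8.8 pos [ 0.6186 -0.1327  0.0745] gap 0.997 F [ 0.2 -0.4  1. ]
shift cm [-0.07  0.06  0.1 ] turn deg [-0.08 -0.16  0.16]
```

```bash
python3 -m pendant '[[-1,0,0,0.05,0,0,0],[-1,0,0,0.05,0,0,0],[-1,0,0,0.05,0,0,0],[-1,0,0,0.05,0,0,0],[-1,0,0,0.05,0,0,0],[-1,0,0,0.05,0,0,0],[-1,0,0,0.05,0,0,0],[-1,0,0,0.05,0,0,0]]'; python3 -m pendant '[[-1,0,0,-0.5,0,0,0],[-1,0,0,-2,0,0,0],[-1,0,0,-4.5,0,0,0],[-1,0,0,-6,0,0,0],[-1,0,0,-6.5,0,0,0]]'
python3 - <<'E'
from h import *
c,im=wshot("w5.png")
go(.455,-.0102,.135)
E
```

```text
time_s: 9.6
position: [0.6193, -0.1328, 0.0749]
ee_rot: [-2.225, 2.218, -0.007]
force: [0.1, -0.1, 5.4]
finger_gap: 0.418
time_s: 10.1
position: [0.6192, -0.1325, 0.1408]
ee_rot: [-2.224, 2.217, -0.008]
force: [0.7, 0.6, -2.0]
finger_gap: 0.419
t 10.15 pos [ 0.619  -0.1325  0.1407] gap 0.419 F [ 0.5 -0.  -1.6]
shift cm [-12.28  16.37   0.47] turn deg [-0.22 -0.15  0.18]
```

View pics/w5.png

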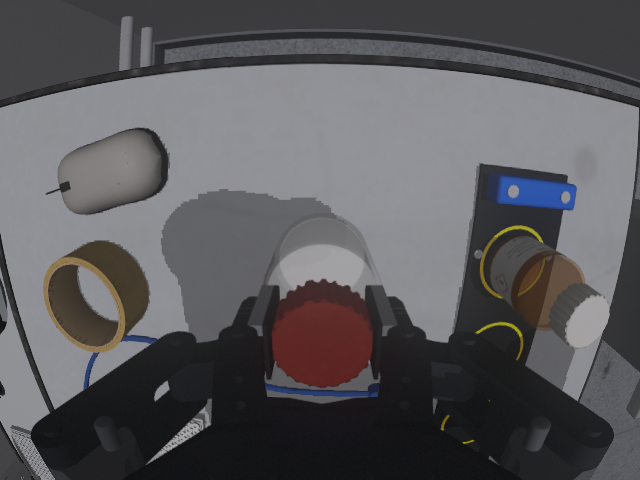

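```bash
python3 -m pendant '[[-1,-3,1,0,0,0,0],[-1,-6.5,2.5,0,0,0,0],[-1,-9.5,5,0,0,0,0],[-1,-11.5,8,0,0,0,0],[-1,-12.2,11,0.3,0,0,0],[-1,-12.3,13.8,0.5,0,0,0],[-1,-12.3,15.5,0.5,0,0,0],[-1,-12.3,16.3,0.5,-0.2,-0.2,0.2],[-1,-12.3,16.4,0.5,-0.2,-0.2,0.2],[-1,-12.3,16.4,0.5,-0.2,-0.2,0.2]]'
python3 - <<'E'
from h import *
go(.455,-.0102,.080)
E
```

```text
time_s: 11.15
position: [0.4554, -0.01, 0.1346]
ee_rot: [-2.22, 2.221, -0.0]
force: [0.9, -0.7, -2.5]
finger_gap: 0.417
t 11.15 pos [ 0.4554 -0.01    0.1346] gap 0.417 F [ 0.9 -0.7 -2.5]
shift cm [0.02 0.04 5.46] turn deg [-0.05  0.05 -0.03]
```

```bash
python3 -m pendant '[[-1,0,0,1,0,0,0],[-1,0,0,2,0,0,0],[-1,0,0,3,0,0,0],[-1,0,0,4,0,0,0],[-1,0,0,4.7,0,0,0],[-1,0,0,5.2,0,0,0],[-1,0,0,5.45,0,0,0],[-1,0,0,5.55,0,0,0],[-1,0,0,5.55,0,0,0]]';  python3 -m pendant '[[1,0,0,0,0,0,0],[1,0,0,0,0,0,0],[1,0,0,0,0,0,0],[1,0,0,0,0,0,0],[1,0,0,0,0,0,0],[1,0,0,0,0,0,0],[1,0,0,-1,0,0,0],[1,0,0,-3,0,0,0],[1,0,0,-6,0,0,0],[1,0,0,-10,0,0,0]]'
python3 - <<'E'
from h import *
c,im=wshot("w6.png"); go(.541,.378,.18)
E
```

```text
time_s: 12.05
position: [0.4557, -0.0099, 0.0793]
ee_rot: [-2.22, 2.221, -0.0]
force: [0.3, -0.5, -2.1]
finger_gap: 0.42
time_s: 13.05
position: [0.4544, -0.0103, 0.1798]
ee_rot: [2.22, -2.221, -0.002]
force: [0.5, 1.1, 0.1]
finger_gap: 1.0
t 13.1 pos [ 0.4594 -0.0097  0.1876] gap 1.002 F [2.6 0.  4.9]
shift cm [-38.75  -8.22   0.95] turn deg [-0.79  0.1   0.1 ]
```

View pics/w6.png

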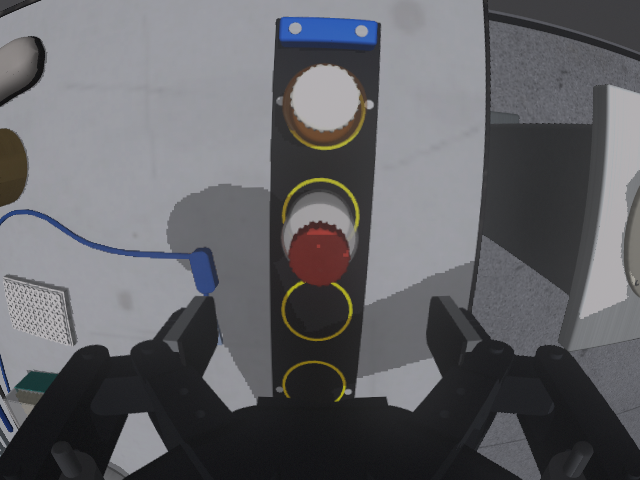

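Both bottles are upright in their rings: the amber cap is at (325,97) and the red cap at (319,254). Next is the clear flask.

```bash
python3 - <<'E'
from h import *
import pickle; c=pickle.load(open("pics/w6.png.cal","rb"))
print("redcap",wonz((319.5,254),.109,c).round(4),"ring",wonz((321,215),.004,c).round(4))
E
python3 -m pendant '[[1,-3,-0.5,0,0,0,0],[1,-7.5,-1.5,0,0,0,0],[1,-12,-2.5,0,0,0,0],[1,-16.5,-3.5,0,0,0,0],[1,-21,-4.5,0,0,0,0],[1,-25.5,-5.5,0,0,0,0],[1,-30,-6.5,0,0,0,0],[1,-33.5,-7.5,0,-0.8,0,0],[1,-35,-8,0,-0.8,0,0],[1,-35,-8,0,-0.8,0,0]]'
python3 - <<'E'
from h import *
c,im=wshot("w7.png"); go(.541,.378,.048); print("flask mouth, foot exp",wproj([.541,.378,.07],c).round(1),wproj([.541,.378,0],c).round(1))
E
```

```text
redcap [ 0.4555 -0.0097  0.109 ] ring [ 0.4546 -0.011   0.004 ]
time_s: 14.1
position: [0.5391, 0.3427, 0.189]
ee_rot: [-2.225, 2.216, 0.002]
force: [-0.8, -0.6, -1.0]
finger_gap: 1.0
t 14.15 pos [0.5386 0.3412 0.1891] gap 1.003 F [-1.3  0.6  0.1]
shift cm [-3.66 -0.26 14.11] turn deg [0.04 0.08 0.16]
flask mouth, foot exp [319.  277.4] [319.5 249.3]
```

View pics/w7.png

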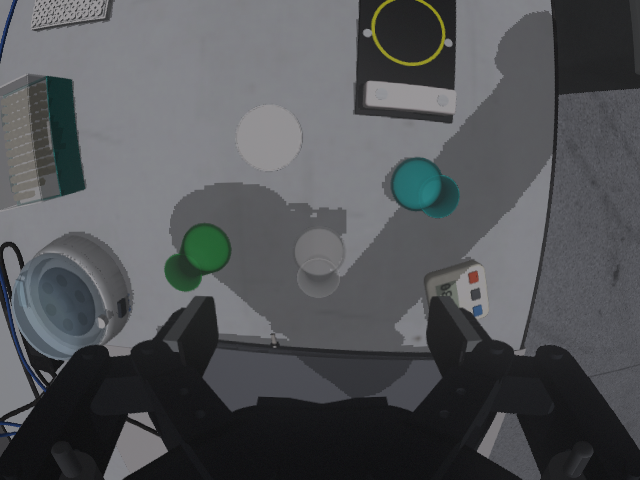

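The view shows the clear flask's foot at (319,250) and mouth at (319,277), both as predicted. The green one (207,248) and turquoise one (417,184) are the decoys, and the jaws have room on both sides.

```bash
python3 -m pendant '[[1,-1.5,-0.2,0,0,0,0],[1,-3.6,-0.2,0,0,0,0],[1,-3.7,-0.25,2.5,0,0,0],[1,-3.7,-0.25,5,0,0,0],[1,-3.7,-0.25,7.5,0,0,0],[1,-3.7,-0.25,10,0,0,0],[1,-3.7,-0.25,12.5,0,0,0],[1,-3.7,-0.25,13.8,0,0,0],[1,-3.7,-0.25,14.1,0,0,0],[1,-3.7,-0.25,14.1,0,0,0]]'
python3 - <<'E'
from h import *
go(.541,.378,.048); c,im=wshot("w8.png")
E
```

```text
time_s: 15.15
position: [0.5413, 0.3784, 0.0487]
ee_rot: [-2.224, 2.218, 0.002]
force: [0.2, -0.6, 0.9]
finger_gap: 1.002
t 15.15 pos [0.5413 0.3784 0.0487] gap 1.002 F [ 0.2 -0.6  0.9]
shift cm [0.04 0.03 0.07] turn deg [-0.    0.09  0.16]
```

View pics/w8.png

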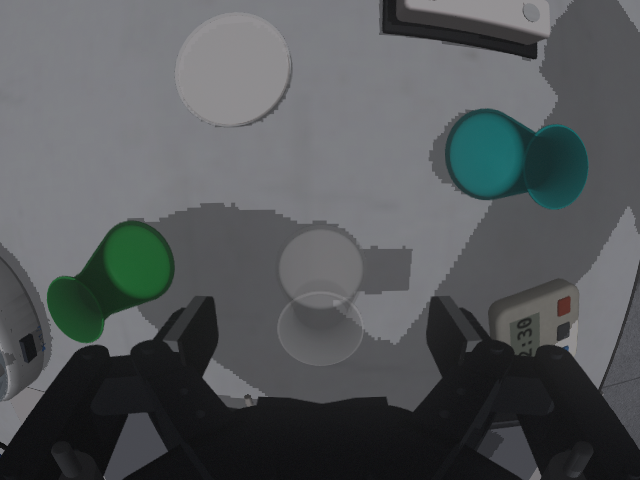

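```bash
python3 -m pendant '[[-1,0,0,0,0,0,0],[-1,0,0,0,0,0,0],[-1,0,0,0,0,0,0],[-1,0,0,0,0,0,0],[-1,0,0,0,0,0,0],[-1,0,0,0,0,0,0],[-1,0,0,0,0,0,0],[-1,0,0,0,0,0,0]]'; python3 -m pendant '[[-1,0,0,-0.5,0,0,0],[-1,0,0,-2,0,0,0],[-1,0,0,-4.5,0,0,0],[-1,0,0,-7,0,0,0],[-1,0,0,-7,0,0,0]]'
python3 - <<'E'
from h import *
c,im=wshot("w9.png")
go(.459,.082,.12)
E
```

```text
time_s: 16.0
position: [0.5419, 0.3791, 0.0502]
ee_rot: [-2.223, 2.215, 0.001]
force: [-0.8, -1.6, 5.2]
finger_gap: 0.339
time_s: 16.5
position: [0.5439, 0.3806, 0.1254]
ee_rot: [-2.217, 2.208, 0.0]
force: [-0.6, -0.3, 0.0]
finger_gap: 0.338
t 16.55 pos [0.5427 0.3798 0.123 ] gap 0.338 F [ 0.5 -0.4 -0.8]
shift cm [29.75  8.47  0.05] turn deg [-0.32  0.4   0.19]
```

View pics/w9.png

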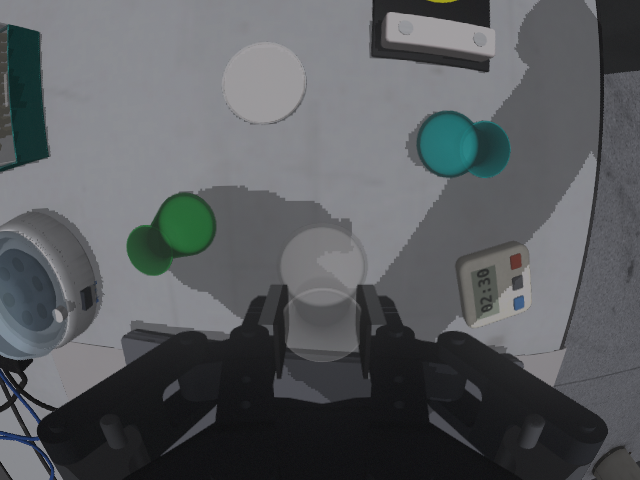

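```bash
python3 - <<'E'
from h import *
import pickle; c=pickle.load(open("pics/w9.png.cal","rb"))
print("mouth",wonz((321,325),.143,c).round(4))
E
python3 -m pendant '[[-1,2,0.5,0,0,0,0],[-1,5.5,1.5,0,0,0,0],[-1,9.5,2.5,0,0,0,0],[-1,13.5,4,0,0,0,0],[-1,17.5,5,0,0,0,0],[-1,21.5,6,0,0,0,0],[-1,25,7,0,0,0,0],[-1,28,8,0,-0.3,0.4,0.2],[-1,29.5,8.4,0,-0.3,0.4,0.2],[-1,29.75,8.5,0,-0.3,0.4,0.2]]'
python3 -m pendant '[[-1,0,0,0,0,0,0]]'
python3 - <<'E'
from h import *
go(.459,.082,.0545)
c,im=wshot("w10.png")
E
```

```text
mouth [0.5439 0.3804 0.143 ]
time_s: 17.55
position: [0.4578, 0.0806, 0.1202]
ee_rot: [2.219, -2.223, -0.001]
force: [0.5, 0.3, -1.1]
finger_gap: 0.337
time_s: 17.65
position: [0.4582, 0.0808, 0.1202]
ee_rot: [2.219, -2.224, -0.0]
force: [0.2, -0.2, -0.9]
finger_gap: 0.338
t 17.65 pos [0.4582 0.0808 0.1202] gap 0.338 F [ 0.2 -0.2 -0.9]
shift cm [-0.12 -0.08  6.57] turn deg [ 0.02 -0.   -0.13]
```

View pics/w10.png

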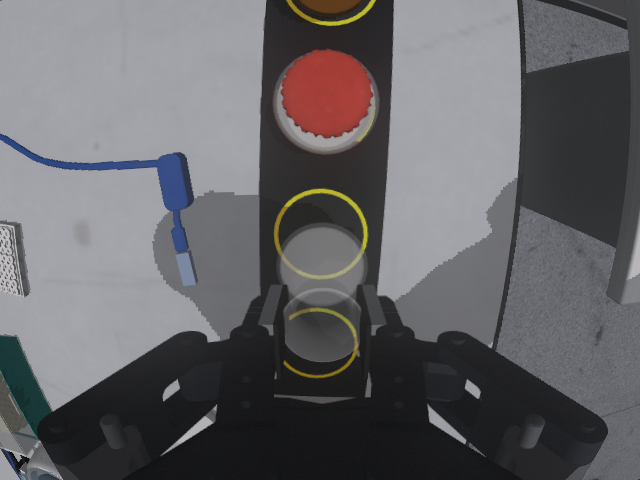

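```bash
python3 -m pendant '[[-1,-0.1,-0.1,1.5,0,0,0],[-1,-0.1,-0.1,3,0,0,0],[-1,-0.1,-0.1,4.5,0,0,0],[-1,-0.1,-0.1,5.5,0,0,0],[-1,-0.1,-0.1,6.2,0,0,0],[-1,-0.1,-0.1,6.5,0,0,0],[-1,-0.1,-0.1,6.6,0,0,0],[-1,-0.1,-0.1,6.6,0,0,0]]';  python3 - <<'E'
from h import *
go(.459,.082,.0545)
E
```

```text
time_s: 18.5
position: [0.4595, 0.0822, 0.0544]
ee_rot: [-2.219, 2.223, 0.0]
force: [0.5, -0.5, -0.2]
finger_gap: 0.334
t 18.5 pos [0.4595 0.0822 0.0544] gap 0.334 F [ 0.5 -0.5 -0.2]
shift cm [ 0.02  0.05 -0.01] turn deg [-0.01  0.02 -0.11]
```

```bash
python3 -m pendant '[[1,0,0,0,0,0,0],[1,0,0,0,0,0,0],[1,0,0,0,0,0,0],[1,0,0,0,0,0,0],[1,0,0,0,0,0,0],[1,0,0,0,0,0,0],[1,0,0,-1,0,0,0],[1,0,0,-3,0,0,0],[1,0,0,-6,0,0,0],[1,0,0,-10,0,0,0]]'
python3 - <<'E'
from h import *
c,im=wshot("w11.png"); go(.585,.273,.12)
E
```

```text
time_s: 19.5
position: [0.4584, 0.0816, 0.155]
ee_rot: [2.217, -2.222, -0.002]
force: [0.8, -0.1, 0.4]
finger_gap: 0.998
t 19.55 pos [0.4632 0.0833 0.1627] gap 0.999 F [1.3 1.3 4.1]
shift cm [-18.95 -12.14   4.48] turn deg [-0.69  0.22  0.02]
```

View pics/w11.png

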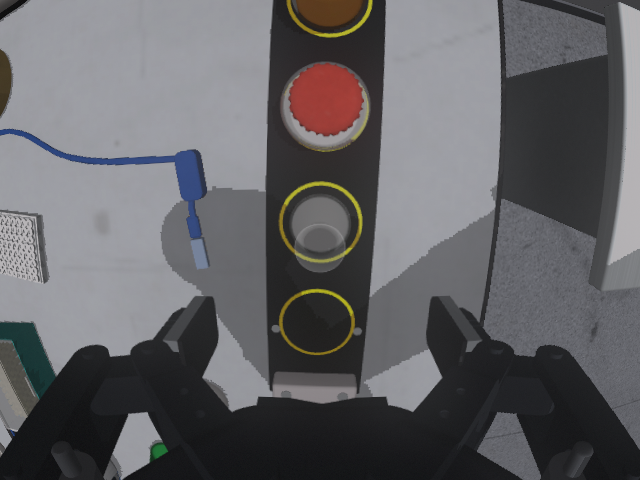

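The flask's foot (320,223) is concentric with its ring (321,222). The last piece is the dish.

```bash
python3 -m pendant '[[1,-3,-2,0,0,0,0],[1,-6.5,-4,1,0,0,0],[1,-10,-6.3,2,0,0,0],[1,-13,-8.5,3,0,0,0],[1,-15.5,-10.5,3,0,0,0],[1,-16.5,-12,3,-0.7,0.2,0],[1,-16.5,-12.1,3,-0.7,0.2,0],[1,-16.5,-12.1,3,-0.7,0.2,0]]'
python3 - <<'E'
from h import *
c,im=wshot("w12.png"); go(.585,.273,.003); print("dish exp",wproj([.585,.273,.015],c).round(1))
E
```

```text
time_s: 20.35
position: [0.5842, 0.2483, 0.1345]
ee_rot: [2.221, -2.221, -0.001]
force: [-0.1, 0.0, -0.2]
finger_gap: 1.0
t 20.4 pos [0.5838 0.2479 0.1348] gap 1.002 F [0.9 0.1 0.6]
shift cm [-2.51 -0.13 13.18] turn deg [ 0.05  0.   -0.01]
dish exp [320.5 264.2]
```

View pics/w12.png

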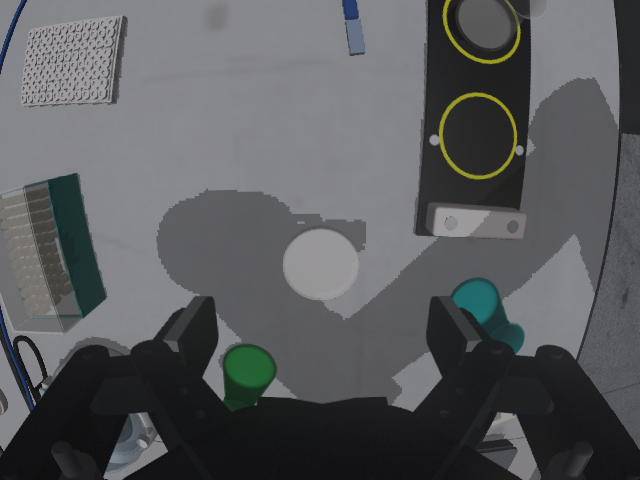

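Run:
```python
from h import *
import pickle; c=pickle.load(open("pics/w12.png.cal","rb"))
o=get_obs();R=Rn.from_rotvec(o["ee_rot"]);p=o["position"]
for z in (0,-.013):
  for y in (-.0425,.0425):
    print(z,y,[wproj(p+R.apply([x,y,z]),c).round(0).tolist() for x in(.011,-.011)])
im=cv2.imread("pics/w12.png");cv2.imwrite("pics/c12.png",cv2.resize(im[280:390,150:490],None,fx=2.3,fy=2.3))
c=pickle.load(open("pics/w9.png.cal","rb")) ;
```

```text
0 -0.0425 [[222.0, 279.0], [227.0, 325.0]]
0 0.0425 [[423.0, 279.0], [418.0, 325.0]]
-0.013 -0.0425 [[213.0, 292.0], [220.0, 340.0]]
-0.013 0.0425 [[431.0, 292.0], [425.0, 340.0]]
```

View pics/c12.png

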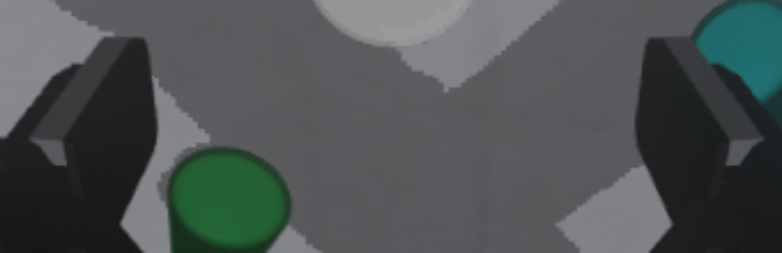

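The open fingertips project at (213,296), which matches the 13 mm set-back. So the TCP marks the shut tip, and z = 3 mm is safe for the dish.

```bash
python3 -m pendant '[[1,-2.5,-0.1,0,0,0,0],[1,-2.5,-0.1,2.5,0,0,0],[1,-2.5,-0.1,5,0,0,0],[1,-2.5,-0.1,7.5,0,0,0],[1,-2.5,-0.1,10,0,0,0],[1,-2.5,-0.1,11.8,0,0,0],[1,-2.5,-0.1,12.8,0,0,0],[1,-2.5,-0.1,13.2,0,0,0],[1,-2.5,-0.1,13.2,0,0,0]]'
python3 - <<'E'
from h import *
go(.585,.273,.003)
E
```

```text
time_s: 21.3
position: [0.5847, 0.2726, 0.0031]
ee_rot: [2.221, -2.221, -0.001]
force: [0.5, -0.6, 1.0]
finger_gap: 0.997
t 21.3 pos [0.5847 0.2726 0.0031] gap 0.997 F [ 0.5 -0.6  1. ]
shift cm [-0.04 -0.03  0.01] turn deg [ 0.04  0.   -0.01]
```

```bash
python3 -m pendant '[[-1,0,0,0,0,0,0],[-1,0,0,0,0,0,0],[-1,0,0,0,0,0,0],[-1,0,0,0,0,0,0],[-1,0,0,0,0,0,0],[-1,0,0,0,0,0,0],[-1,0,0,0,0,0,0]]'
python3 - <<'E'
from h import *
go(.463,.1737,.06);c,im=wshot("w13.png")
E
```

```text
time_s: 22.0
position: [0.5857, 0.2733, 0.0052]
ee_rot: [-2.22, 2.219, -0.0]
force: [-0.8, -0.2, 5.2]
finger_gap: 0.64
t 22.0 pos [0.5857 0.2733 0.0052] gap 0.64 F [-0.8 -0.2  5.2]
shift cm [ 9.95 12.26 -5.52] turn deg [-0.12  0.09  0.03]
```

View pics/w13.png

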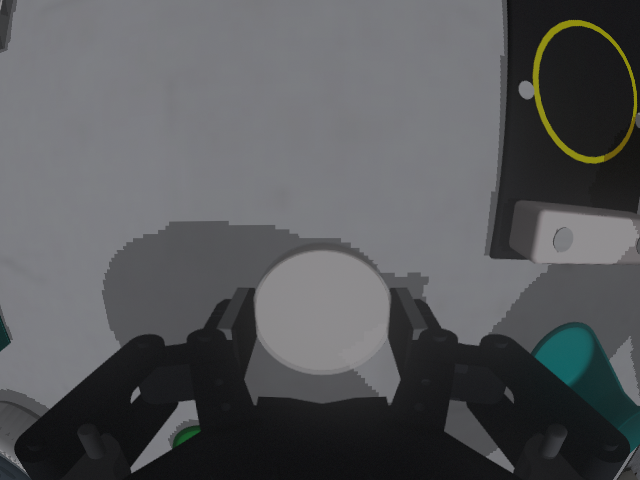

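The dish is between the pads at (322,312), and a gap of 0.64 fits a 58 mm disc given the angular finger linkage. Now I'll lift it a little.

```bash
python3 -m pendant '[[-1,0,0,-0.5,0,0,0],[-1,0,0,-2,0,0,0],[-1,0,0,-4,0,0,0],[-1,0,0,-5.5,0,0,0],[-1,0,0,-5.5,0,0,0]]'
python3 - <<'E'
from h import *
go(.463,.1737,.06);c,im=wshot("w14.png");p=get_obs()["position"]
print("dish",wonz((322,312),.0145+p[2]-.0052,c).round(4))
E
```

```text
time_s: 22.55
position: [0.5873, 0.2744, 0.0638]
ee_rot: [-2.216, 2.214, -0.002]
force: [-0.1, 0.4, -0.4]
finger_gap: 0.641
t 22.55 pos [0.5873 0.2744 0.0638] gap 0.641 F [-0.1  0.4 -0.4]
shift cm [10.06 12.44  0.23] turn deg [-0.43  0.3   0.06]
dish [0.587  0.2738 0.0713]
```

View pics/w14.png

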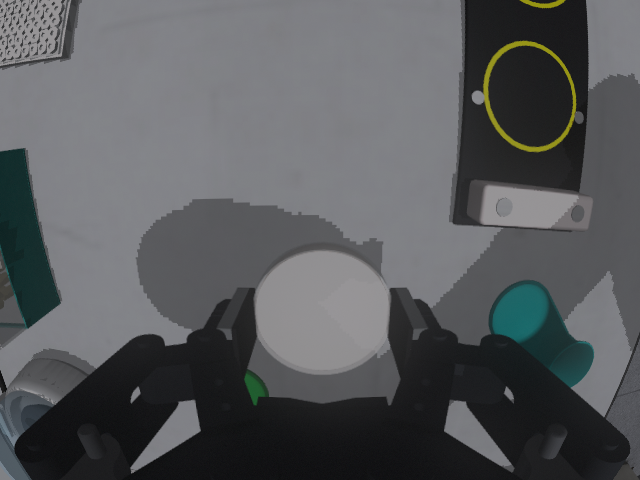

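```bash
python3 -m pendant '[[-1,2,0.5,0,0,0,0],[-1,4.5,2,0,0,0,0],[-1,7,4.5,0,0,0,0],[-1,9,7.5,0,0,0,0],[-1,9.8,10,0,-0.4,0.3,0],[-1,10,11.8,0,-0.4,0.3,0],[-1,10.1,12.4,0.2,-0.4,0.3,0],[-1,10.1,12.4,0.2,-0.4,0.3,0],[-1,10.1,12.4,0.2,-0.4,0.3,0]]'
python3 - <<'E'
from h import *
go(.463,.1737,.0095);c,im=wshot("w15.png");p=get_obs()["position"]
print("dish",wonz((322,312),.0145+p[2]-.0052,c).round(4),"ring exp px",wproj([.463,.1737,.004],c).round(1))
E
```

```text
time_s: 23.5
position: [0.4631, 0.1733, 0.0589]
ee_rot: [2.221, -2.219, -0.001]
force: [0.9, -0.5, 0.2]
finger_gap: 0.641
t 23.5 pos [0.4631 0.1733 0.0589] gap 0.641 F [ 0.9 -0.5  0.2]
shift cm [-0.05  0.    4.93] turn deg [ 0.11 -0.07  0.05]
dish [0.4629 0.1718 0.0682] ring exp px [321.6 262.8]
```

View pics/w15.png

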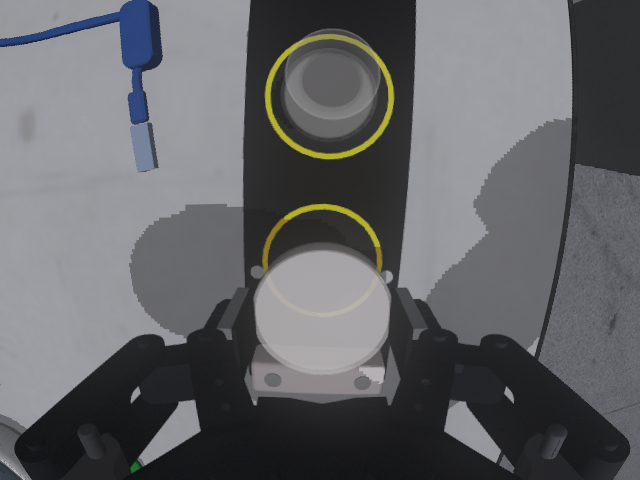

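```bash
python3 -m pendant '[[-1,-0.1,0,1.2,0,0,0],[-1,-0.1,0,2.4,0,0,0],[-1,-0.1,0,3.4,0,0,0],[-1,-0.1,0,4.2,0,0,0],[-1,-0.1,0,4.7,0,0,0],[-1,-0.1,0,4.9,0,0,0],[-1,-0.1,0,4.95,0,0,0],[-1,-0.1,0,4.95,0,0,0]]'
python3 - <<'E'
from h import *
go(.463,.1737,.0092)
E
```

```text
time_s: 24.35
position: [0.4634, 0.1744, 0.0096]
ee_rot: [2.221, -2.22, -0.001]
force: [0.1, 0.1, 0.4]
finger_gap: 0.64
t 24.35 pos [0.4634 0.1744 0.0096] gap 0.64 F [0.1 0.1 0.4]
shift cm [0.07 0.04 0.04] turn deg [ 0.07 -0.04  0.04]
```

```bash
python3 -m pendant '[[-1,0,0,0.1,0,0,0],[-1,0,0,0.15,0,0,0],[-1,0,0,0.15,0,0,0]]'; python3 -m pendant '[[1,0,0,0,0,0,0],[1,0,0,0,0,0,0],[1,0,0,0,0,0,0],[1,0,0,0,0,0,0],[1,0,0,0,0,0,0],[1,0,0,0,0,0,0],[1,0,0,-2,0,0,0],[1,0,0,-5,0,0,0],[1,0,0,-9,0,0,0],[1,0,0,-13,0,0,0]]'
python3 -m pendant '[[1,-4,0,0,0,0,0],[1,-8,-4,-2,0,0,0],[1,-12,-8,-4,0,0,0],[1,-16,-10,-6,0,0,0],[1,-20,-10,-6,0,0,0],[1,-24,-10,-6,0,0,0],[1,-24,-10,-6,0,0,0],[1,-24,-10,-6,0,0,0]]'
python3 - <<'E'
from h import *
c,im=wshot("w16.png");cv2.imwrite("pics/t16.png",snapshot("top")[:,:,::-1]);cv2.imwrite("pics/s16.png",snapshot("scene")[:,:,::-1])
T=cv2.imread("pics/t16.png");S=cv2.imread("pics/s16.png")
cv2.imwrite("pics/ct16.png",cv2.resize(T[220:300,250:510],None,fx=3,fy=3,interpolation=cv2.INTER_CUBIC))
cv2.imwrite("pics/cs16.png",cv2.resize(S[140:380,130:510],None,fx=2,fy=2,interpolation=cv2.INTER_CUBIC))
E
```

```text
time_s: 24.65
position: [0.4637, 0.1746, 0.0092]
ee_rot: [2.222, -2.22, -0.0]
force: [-1.6, -0.4, 6.3]
finger_gap: 0.641
time_s: 25.65
position: [0.4632, 0.1743, 0.1402]
ee_rot: [2.221, -2.219, -0.0]
force: [0.0, 0.6, -0.2]
finger_gap: 0.997
time_s: 26.45
position: [0.5625, 0.4153, 0.1984]
ee_rot: [2.221, -2.216, -0.0]
force: [-0.0, -0.2, 0.4]
finger_gap: 0.997
```

View pics/ct16.png

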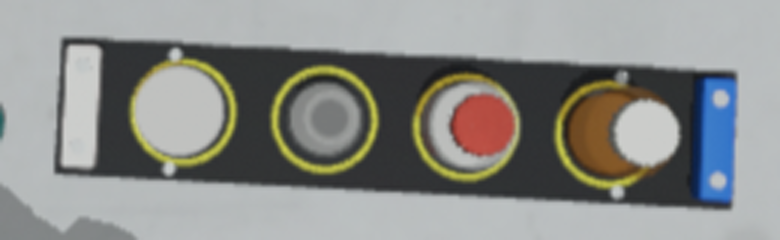

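View pics/cs16.png

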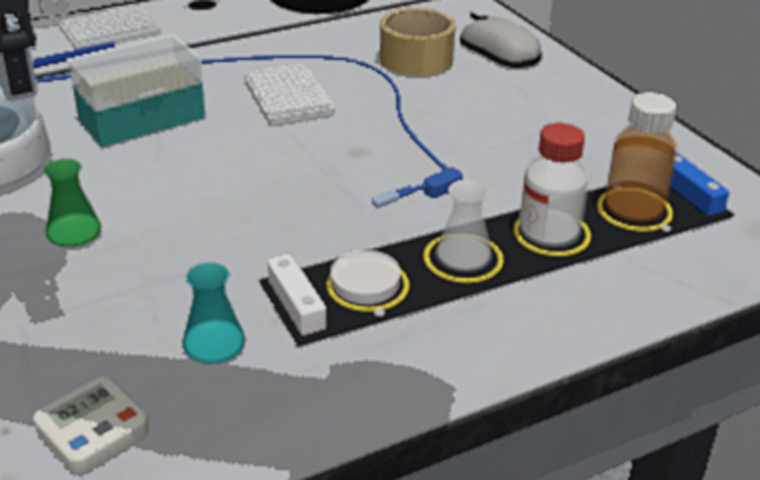

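View pics/t16.png

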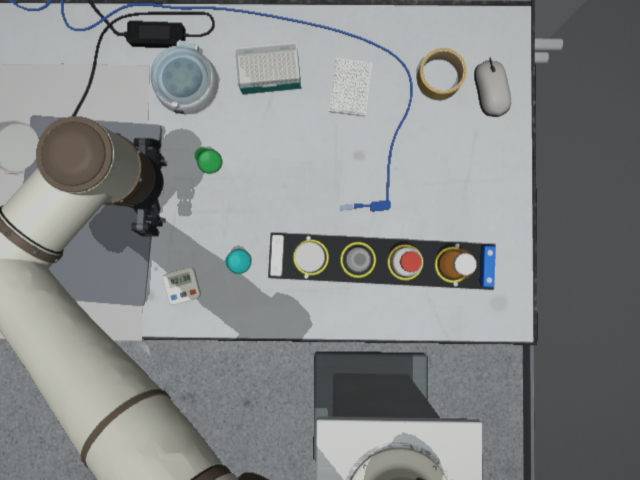

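Run:
```python
from h import *
R=[(.4643,.1733),(.4601,.0818),(.4566,-.0103),(.452,-.1024)]
for n,(u,v),z,r in [("dish",(180,111),.019,0),("flask foot",(326,119),.004,1),("red cap",(483,124.5),.109,2),("amber cap",(646,132.5),.118,3)]:
    p=onz("top",(u/3+250-.33,v/3+220-.33),z)[:2];print(n,p.round(4),"off mm",((p-R[r])*1000).round(1))
print("timer",cv2.absdiff(cv2.imread("pics/t16.png"),cv2.imread("pics/top0.png"))[266:305,163:202].mean())
o=get_obs();print(np.abs(o["qvel"]).max(),o["time_s"])
print(sign_off())
```

```text
dish [0.464  0.1753] off mm [-0.3  2. ]
flask foot [0.46   0.0807] off mm [-0.1 -1.1]
red cap [ 0.4568 -0.0066] off mm [0.2 3.7]
amber cap [ 0.4531 -0.1007] off mm [1.1 1.7]
timer 24.719482796405874
0.009121639348485078 26.6
the job is handed in; nothing more can be done
None
```

All four pieces stand upright in the yellow rings. Counting from the blue block they are the amber bottle, the red-capped bottle, the clear flask and the petri dish. The job was handed in at about 26.6 s with the gripper open and clear of everything.

- **Placing:** in the last top view the pieces were off their ring centres by about 2 mm (amber), 4 mm (red), 1 mm (flask) and 2 mm (dish). The limit is 12 mm. The wrist picture taken right after releasing the red bottle put it within about 1.5 mm, so the two readings differ by a few mm.
- **Upright:** the last top and scene pictures show all four standing straight. I judged this by eye and did not measure the tilt.
- **Timer:** it appears at the same pixels, about (182,286), in the first and last top pictures. The automatic picture difference there was high (mean 24.7), so that check did not confirm it. I put this down to the arm's shadow now falling there. The gripper did not go lower than about 5 cm near the timer.

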